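Release the cleaning-tablet drawer with its two lock keys

ROBOT

A 6-joint arm with a two-finger parallel gripper is mounted at the origin on the work surface. World frame = base frame: x ahead of the robot, y to its left, z up, the work surface at z = 0. Lengths are in m, angles in degrees, forces in N, time in s.
With the tool pointing down it reaches from about 0.25 to 0.725 m from the base axis. Payload 9.7 kg.
Tool frame: the origin (TCP) lies at the very end of the fingers, on their centre line; the grasp point (between the pads) lies 19 mm behind it; z points along the fingers, y is the direction in which the jaws open and shut (so a half turn about z gives the same grasp; the last joint's range is limited). The gripper opens to 85 mm and grips with 20 to 120 N. Pads are 22 mm wide; open, the fingers measure 114 mm over their backs; the gripper's body (76 mm by 85 mm) begins 54 mm behind the grasp point. The pads swing forward as they close: fully open they stand 13 mm farther back than shut.
Start: joints at [-69.041, 4.979, 10.078, 95.1, 0, 90], TCP at [0.197, -0.514, 0.231] pointing down, gripper open.
Joint ranges: [-179.16, 179.16], [-48.56, 103.87], [-65.8, 70.77], [-126.05, 130.52], [-82.76, 87.17], [-180, 180]. Speed limits (degrees/s): [127.2, 127.2, 147.25, 180, 180, 180].

INTERFACE

Orientations are given as [roll, pitch, yaw] about the fixed x, y, z axes, in that order (R = Rz(yaw) Ry(pitch) Rx(roll)).
In Python, from cell import readout, get_image, workorder, nets gives the robot as it stands.
- The arm moves only by the tool move_arm, never from a script. Its argument "plan" is a list of rows, each a list of 3 entries, a list of its own where there are three numbers: the closure, from -1 (fully open) to 1 (shut), so that 0 is half open, then the shift along the tool's x, y, z each as a share of 0.02 m, from -1 to 1, then the turn about the tool's z as a share of 5 degrees, from -1 to 1. A call has exactly 10 rows; each row shifts and turns the pose as measured when the row begins, along the tool's axes as they then stand; what a row does not reach is not made up. A row lasts 1/12 s, in which the tool goes at most 41.7 mm and 7.16 degrees, less where a joint would pass 70% of its speed; a pose out of reach is approached as far as the arm can. A call with a number of a shift or a turn outside -1 to 1 is refused whole. A call with a gripper value outside its range is refused whole. The fingers move at their own pace and stop on an object; "newtons" is the grip in N (left out, the last holds). Time passes only in rows, so rows that do not move let the fingers close, or fill a call up. It gives the time, the measured TCP pose, the force and the opening at its end, in the units of the state.
- readout.sense(): the state, without advancing time (a new reading comes with each control period).
- get_image(name): name is "scene" or "top" or "wrist"; returns a dict with "color" (420x560x3 uint8, blue, green, red), "fovy" (degrees; the focal length in pixels is half the picture's height over the tangent of half this angle, whatever the lens; pixels are square), "cx", "cy" (the principal point, pixels), "extrinsics" (4x4, takes a point from camera to world coordinates); the wrist camera has in their place "hand_eye" (4x4, takes a point from camera to tool coordinates, whose origin is the TCP and whose axes are the flange's). Camera axes: x right, y up, looking along -z (the intrinsics and any distortion apply to the point x, -y, -z); pixel columns grow to the right and rows downward; lengths in m; the calibration is good to about 2 mm. A picture is of the moment at which its call begins: read the wrist's pose just before it. There is no depth.
- workorder.sign_off(): hands the job in, once; it reports no verdict.
Trained networks look in a picture, given as the dict that the camera call returned (one of the last four; its "shot" number tells which), for a name from the list of things; names that differ only in an ending like _2 or _b are one class to them, and where a whole thing is asked for, a point or a joint stands for the part that bears it (a point fixed in the world has none). Each returns a list of dicts, best first, with "p" (0 to 1); they miss things now and then, are a little off and sometimes report something else, mostly with a low value. They report only what shows in the picture. A call takes as long as a camera call. They do not tell look-alikes from the thing itself.
- nets.find_in(picture, label): "rect" ([centre column, centre row, width, height] in pixels, round what is visible of it).
The state is a dict: "clock": time; "joint_pos": joint angles; "joint_vel": joint speeds; "tau": joint torques, N m; "position": TCP position; "eef_rot": TCP orientation; "force": force on the tool from outside, world axes, zero at the start; "torque": the same for the moment, N m; "grip_width": opening from 0.0 (shut) to 1.0 (fully open).
Only numpy, scipy, OpenCV 4.12 (cv2) and the standard library are available. Lean on these libraries where they do the work, as an engineer would, in place of code of your own. Each camera call takes 0.05 s, during which the arm holds its last target.

TASK

Open the blue cleaning-tablet drawer on the coffee bar: with the two fingertips press both blue keys on top of its box down together and keep them held until the drawer has slid all the way out by itself, then let both keys come up and move clear. Do not touch the drawers themselves, leave the orange box shut and its keys unpressed, and do not lift, shift or knock over the jug, the tamper or the glass.

Things in the scene. Friction and masses are not known exactly. Their poses are not given: they have to be found in the camera images.
- blue_box: the blue lock box (cleaning tablets): a white counter-top box with blue drawer front and blue keys, fixed to the counter, 160 mm deep (its own x) x 150 mm wide (its own y) x 75 mm high. Origin at the centre of its underside, z up; own +x points away from the robot, give or take 20 degrees. Two square keys stand on the lid, 60 mm apart along its y
- blue_key_left_top (a point): centre of the top face of the blue box's left key (at +y 30 mm in the box's frame): blue cap 26 x 26 mm that stands 16 mm above the lid when up (top face 91 mm above the counter), and moves down with the key
- blue_key_left (a joint): how far that key is pressed, in m: 0 up, 0.010 fully down (hard stop); springs back up by itself; about 1.5 N to start it (up to 3 N with the catch's friction), 5 N when fully down
- blue_key_right_top (a point): centre of the top face of the blue box's right key (at -y 30 mm in the box's frame): blue cap 26 x 26 mm that stands 16 mm above the lid when up (top face 91 mm above the counter), and moves down with the key
- blue_key_right (a joint): how far that key is pressed, in m: 0 up, 0.010 fully down (hard stop); springs back up by itself; about 1.5 N to start it (up to 3 N with the catch's friction), 5 N when fully down
- blue_drawer (a joint): how far that drawer is out, in m: 0 shut, 0.050 all the way out along the box's own +x. Held shut while either key is up; with both keys more than about 6 mm down a slow spring pushes it out in about 3 s. Letting a key up before it is out stops it where it is, with the keys half up; pressing both again lets it go on
- orange_box: the orange lock box (descaler sachets): a white counter-top box with orange drawer front and orange keys, fixed to the counter, 160 mm deep (its own x) x 150 mm wide (its own y) x 75 mm high. Origin at the centre of its underside, z up; own +x points away from the robot, give or take 20 degrees. Two square keys stand on the lid, 60 mm apart along its y
- orange_key_left_top (a point): centre of the top face of the orange box's left key (at +y 30 mm in the box's frame): orange cap 26 x 26 mm that stands 16 mm above the lid when up (top face 91 mm above the counter), and moves down with the key
- orange_key_left (a joint): how far that key is pressed, in m: 0 up, 0.010 fully down (hard stop); springs back up by itself; about 1.5 N to start it (up to 3 N with the catch's friction), 5 N when fully down
- orange_key_right_top (a point): centre of the top face of the orange box's right key (at -y 30 mm in the box's frame): orange cap 26 x 26 mm that stands 16 mm above the lid when up (top face 91 mm above the counter), and moves down with the key
- orange_key_right (a joint): how far that key is pressed, in m: 0 up, 0.010 fully down (hard stop); springs back up by itself; about 1.5 N to start it (up to 3 N with the catch's friction), 5 N when fully down
- orange_drawer (a joint): how far that drawer is out, in m: 0 shut, 0.050 all the way out along the box's own +x. Held shut while either key is up; with both keys more than about 6 mm down a slow spring pushes it out in about 3 s. Letting a key up before it is out stops it where it is, with the keys half up; pressing both again lets it go on
- blue_front (a point): centre of the outer face of the blue drawer front (146 mm wide, 66 mm high, no handle), 38 mm above the counter; 90 mm along +x from the box's centre when shut, 140 mm when out
- jug: loose steel milk jug, about 84 mm across, 95 mm high, with a handle on its +y side; origin at the centre of its underside; bystander
- tamper: loose brass coffee tamper standing on its 58 mm disc, 84 mm high; origin at the centre of its underside; bystander
- glass: loose empty glass, 80 mm across, 70 mm high; origin at the centre of its underside; bystander
There are look-alikes about, which are no part of the job. What is shaped like the blue_box but turquoise is not meant. Leave any yellow look-alike of the orange_box alone.

How it is judged:
By the outcome, as a careful person would: the job done as asked, in the order asked, and still so for the second after the job is handed in, with the robot touching nothing.
It also fails if it takes over 38 s, if anything falls off the work surface, if the arm or the gripper's body presses on something with over 40 N, if the wrist force passes 120 N, or if a joint passes its speed limit or range.

## Working session

There is one attempt and no reset: what is moved stays moved. The work goes in short steps, Python scripts to look and compute and a tool call to move; the robot and the scene stay as the last step left them, time stands still between calls to the robot, and variables do not carry over. Pictures are saved under pics/ and viewed, and the job is handed in when it is done.

Besides the shell and the picture viewer there is one more tool, called after ">>>" as name(argument=value, ...), one argument or row to a line, values as JSON. move_arm: Moves the arm, as the interface text tells. Shift numbers are shares of 0.02 m and turn numbers shares of 5 degrees, none past 1 either way. Its arguments: {"type":"object","properties":{"plan":{"type":"array"},"newtons":{"type":"number"}},"required":["plan"]}

```bash
mkdir -p pics; ls; python3 - <<'E'
from cell import readout,get_image,nets
import cv2
s=readout.sense();print(s)
for n in ("scene","top"):
    p=get_image(n);cv2.imwrite(f"pics/{n}0.png",p["color"]);print(n,p["fovy"],p["cx"],p["cy"],p["extrinsics"],[k for k in p])
    for l in("blue_box","orange_box","jug","tamper","glass","blue_key_left_top"):
        print(l,[(d["rect"],d["p"]) for d in nets.find_in(p,l)])
E
```

```text
pics
{'clock': 0.0, 'joint_pos': array([-6.90390680e+01,  5.00987501e+00,  1.00335803e+01,  9.50977701e+01,
        4.34724347e-05,  9.00009868e+01]), 'joint_vel': array([ 0.06489647,  0.07487345, -0.00656365, -0.01817077, -0.1129094 ,
       -0.09784866]), 'tau': array([ 3.64684231e-03, -5.20386600e+01,  4.64808333e+01,  1.62866019e-02,
        1.98004250e-04,  1.29292511e-05]), 'position': array([ 0.1966727 , -0.51339535,  0.23058698]), 'eef_rot': array([-1.79925935e+02, -4.21967887e-05,  2.09599452e+01]), 'force': array([-0.31506273, -0.34105838,  0.25190818]), 'torque': array([ 0.00824874,  0.05104612, -0.00804711]), 'grip_width': 0.9990273059049396}
scene 54.35806810471989 277.18079263735916 211.51135830602033 [[-4.59501258e-01 -7.71263744e-01  4.40466606e-01  1.02453221e+00]
 [ 8.88177014e-01 -3.99255853e-01  2.27456270e-01  2.60462966e-01]
 [ 4.30095748e-04  4.95728757e-01  8.68477296e-01  1.01939878e+00]
 [ 0.00000000e+00  0.00000000e+00  0.00000000e+00  1.00000000e+00]] ['color', 'fovy', 'cx', 'cy', 'extrinsics', 'shot']
blue_box [([245.3, 139.9, 75.8, 61.6], 0.71), ([222.8,
[... 402 characters left out ...]
355 206.58818087390983 [[ 0.01522445  0.99246729 -0.12156027  0.44533232]
 [-0.99984715  0.01615612  0.00668221  0.01202759]
 [ 0.00859582  0.12143996  0.99256156  1.04566053]
 [ 0.          0.          0.          1.        ]] ['color', 'fovy', 'cx', 'cy', 'extrinsics', 'shot']
blue_box [([344.6, 199.8, 74.5, 84.7], 0.96), ([367.8, 304.5, 90.5, 87.6], 0.86)]
orange_box [([212.1, 319.8, 72.1, 81.8], 0.84), ([224.7, 211.7, 70.8, 78.6], 0.81), ([304.2, 118.0, 31.1, 32.9], 0.25)]
jug [([130.4, 194.1, 47.1, 34.5], 0.83)]
tamper [([437.4, 258.6, 30.9, 22.7], 0.65)]
glass [([302.6, 120.0, 32.7, 38.4], 0.86)]
blue_key_left_top [([361.6, 302.9, 12.4, 12.8], 0.66), ([332.4, 198.1, 11.9, 12.4], 0.55)]
```

```bash
python3 - <<'E'
import cv2
a=cv2.imread("pics/top0.png");cv2.imwrite("pics/top0c.png",cv2.resize(a[90:390,90:490],None,fx=2,fy=2,interpolation=cv2.INTER_CUBIC))
E
```

```text
(no output)
```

View pics/scene0.png

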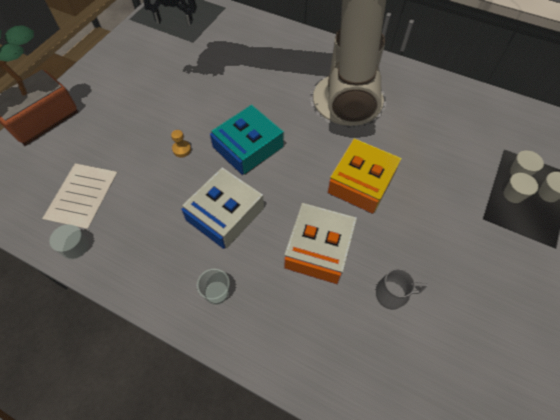

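View pics/top0c.png

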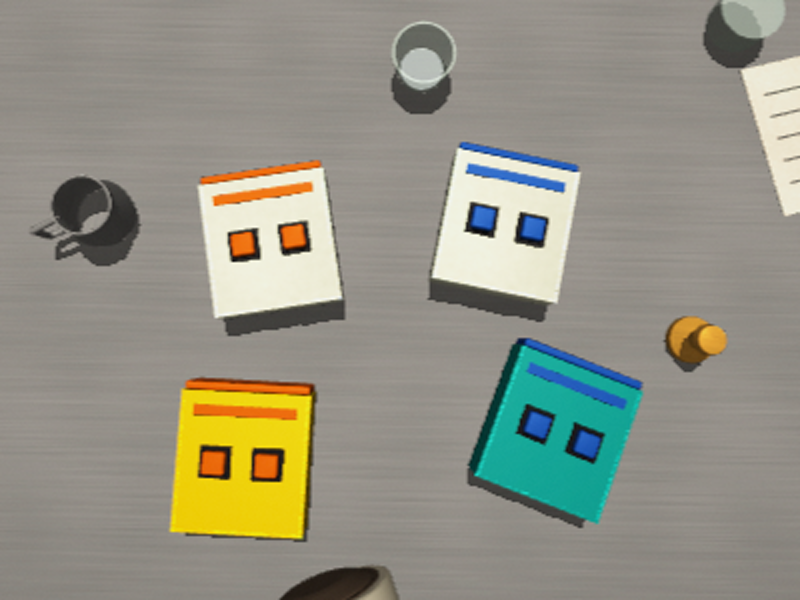

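The first pictures show two boxes with blue keys that could be confused in the top view. The white one is at (345,200), with keys at about (331,199) and (356,205), and the turquoise one is at (368,304). The white one matches the description. The orange and yellow boxes are at (225,212) and (212,320).

```bash
cat > h.py <<'E'
import numpy as np,cv2
def ray(p,u,v,E=None):
    E=p["extrinsics"] if E is None else E
    f=p["color"].shape[0]/2/np.tan(np.radians(p["fovy"])/2)
    d=np.array([(u-p["cx"])/f,-(v-p["cy"])/f,-1.]);return E[:3,3],E[:3,:3]@d
def atz(p,u,v,z,E=None):
    o,d=ray(p,u,v,E);return o+d*(z-o[2])/d[2]
def proj(p,X,E=None):
    E=p["extrinsics"] if E is None else E
    f=p["color"].shape[0]/2/np.tan(np.radians(p["fovy"])/2)
    c=np.linalg.inv(E)@np.append(X,1);return p["cx"]+f*c[0]/-c[2],p["cy"]-f*c[1]/-c[2]
def blobs(img,rect,lo=(100,120,60),hi=(130,255,255),mn=30):
    x0,y0,x1,y1=rect;h=cv2.cvtColor(img,cv2.COLOR_BGR2HSV)[y0:y1,x0:x1]
    m=cv2.inRange(h,lo,hi);n,l,s,c=cv2.connectedComponentsWithStats(m)
    return [(c[i]+[x0,y0],s[i]) for i in range(1,n) if s[i,4]>=mn]
E
python3 - <<'E'
from h import *
from cell import get_image
for n,r in(("top",(305,155,385,245)),("scene",(180,165,265,245))):
    p=get_image(n)
    for c,s in blobs(p["color"],r,lo=(100,120,110)):
        print(n,c,s,atz(p,*c,.091))
    x0,y0,x1,y1=r;cv2.imwrite(f"pics/{n}_crop.png",cv2.resize(p["color"][y0:y1,x0:x1],None,fx=6,fy=6,interpolation=cv2.INTER_NEAREST))
E
```

```text
top [349.14634146 167.94146341] [ 15   6  59  15 205] [ 0.65697511 -0.14940565  0.091     ]
top [347.55947137 178.43612335] [ 18  17  49  14 227] [ 0.63166088 -0.14554693  0.091     ]
top [331.30088496 198.30973451] [ 21  38  12  12 113] [ 0.58365063 -0.10718414  0.091     ]
top [356.36283186 203.45132743] [ 46  43  12  12 113] [ 0.57244944 -0.165972    0.091     ]
scene [213.55737705 191.31147541] [29 22 10  9 61] [ 0.57677935 -0.16338543  0.091     ]
scene [230.30508475 203.11864407] [45 34 11  9 59] [ 0.58796676 -0.1045219   0.091     ]
scene [207.83333333 214.19298246] [ 12  37  33  25 114] [ 0.64382682 -0.13934891  0.091     ]
scene [201.42222222 222.83703704] [  2  43  40  31 135] [ 0.67308322 -0.14036895  0.091     ]
```

View pics/top_crop.png

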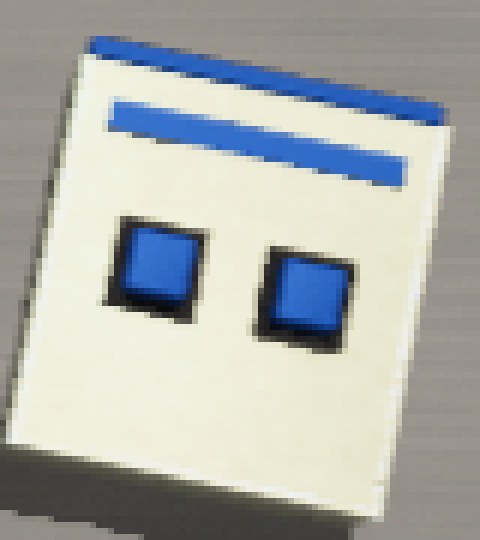

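View pics/scene_crop.png

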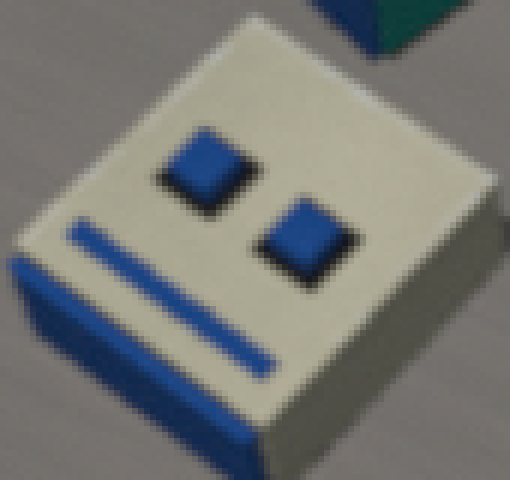

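The close crop confirms the white box with blue keys. The two cameras agree on the key midpoint to within about 4 mm, near (0.580,-0.135), with box yaw about -11°. I'll move above it and turn the tool.

>>> move_arm(
  plan=[
    [-0.07,[1,-0.9,0],0.8],
    [-0.07,[1,-0.9,0],0.8],
    [-0.07,[1,-0.9,0],0.8],
    [-0.07,[1,-0.9,0],0.8],
    [-0.07,[1,-0.9,0],0.8],
    [-0.07,[1,-0.9,0],0.8],
    [-0.07,[1,-0.9,0],0.8],
    [-0.07,[1,-0.9,0],0.8],
    [-0.07,[1,-0.9,0],0],
    [-0.07,[1,-0.9,0],0],
  ],
  newtons=20,
)

```text
clock: 1.63
position: [0.3877, -0.3227, 0.2313]
eef_rot: [179.9, -0.1, -13.2]
force: [-0.0, -1.3, 1.1]
grip_width: 0.53
```

>>> move_arm(
  plan=[
    [-0.07,[0.65,-1,0],0],
    [-0.07,[0.65,-1,0],0],
    [-0.07,[0.65,-1,0],0],
    [-0.07,[0.65,-1,0],0],
    [-0.07,[0.65,-1,0],0],
    [-0.07,[0.65,-1,0],0],
    [-0.07,[0.65,-1,0],0],
    [-0.07,[0.65,-1,0],0],
    [-0.07,[0.65,-1,0],0],
    [-0.07,[0.65,-1,0],-0.4],
  ],
)

```text
clock: 2.47
position: [0.569, -0.1477, 0.2316]
eef_rot: [179.9, -0.2, -11.1]
force: [0.3, -0.5, 0.9]
grip_width: 0.537
```

```bash
cat > w.py <<'E'
import sys
from h import *
from cell import get_image,readout
from scipy.spatial.transform import Rotation as R
s=readout.sense();p=get_image("wrist")
T=np.eye(4);T[:3,:3]=R.from_euler("xyz",s["eef_rot"],degrees=True).as_matrix();T[:3,3]=s["position"]
E=T@p["hand_eye"]
print(s["clock"],s["position"],s["eef_rot"],s["force"],s["grip_width"])
cv2.imwrite(f"pics/{sys.argv[1]}.png",p["color"])
for c,st in blobs(p["color"],(0,0,560,420),lo=(100,120,110),mn=150):
    print(c,st,atz(p,*c,.091,E))
print("tcp px",proj(p,s["position"]+T[:3,2]*.001,E))
E
python3 w.py w1
```

```text
2.4667 [ 0.56897144 -0.14765974  0.23159869] [ 1.79878461e+02 -1.72358231e-01 -1.11486423e+01] [ 0.28188523 -0.46201194  0.90821065] 0.537173342180988
[258.9295612   85.51385681] [ 173   80  173   12 1732] [ 0.66011209 -0.15255156  0.091     ]
[259.66741321 119.4675252 ] [ 189  113  141   14 1786] [ 0.63515454 -0.1478971   0.091     ]
[224.48409894 189.95759717] [210 175  30  30 849] [ 0.58494286 -0.10717158  0.091     ]
[295.30011455 189.44329897] [281 175  30  30 873] [ 0.5738264  -0.16559448  0.091     ]
tcp px (np.float64(276.76108151892953), np.float64(271.2647067465009))
```

View pics/w1.png

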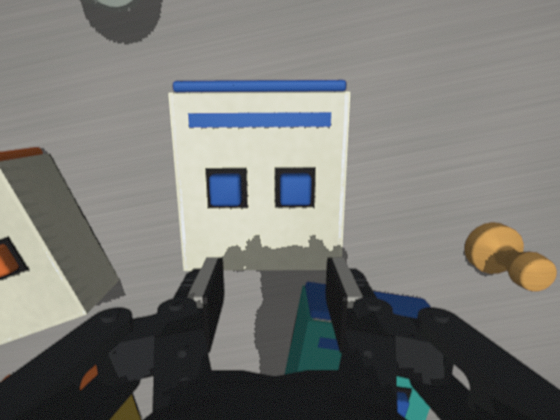

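>>> move_arm(
  plan=[
    [-0.07,[0.2,-0.33,0],-0.05],
    [-0.07,[0.2,-0.33,0],0],
    [-0.07,[0,0,1],0],
    [-0.07,[0,0,1],0],
    [-0.07,[0,0,1],0],
    [-0.07,[0,0,1],0],
    [-0.07,[0,0,1],0],
    [-0.07,[0,0,0.5],0],
    [-0.07,[0,0,0],0],
    [-0.07,[0,0,0],0],
  ],
)

```text
clock: 3.35
position: [0.5843, -0.1318, 0.1179]
eef_rot: [179.9, -0.3, -10.6]
force: [0.7, 0.6, 0.3]
grip_width: 0.535
```

```bash
python3 w.py w2
```

```text
3.35 [ 0.58433349 -0.13177498  0.11785389] [179.94373789  -0.34119039 -10.63335962] [0.67772866 0.62944958 0.25866501] 0.5346322609308178
[285.59471366  92.19801762] [ 151   84  273   18 4540] [ 0.66095623 -0.15041774  0.091     ]
[287.70986214 145.9669141 ] [ 175  135  226   23 4715] [ 0.6364729  -0.14707105  0.091     ]
[233.1694179  248.27801911] [ 207  234   47   38 1151] [ 0.58948804 -0.10953942  0.091     ]
[346.4461671  248.41429802] [ 319  235   48   37 1161] [ 0.57835658 -0.16819323  0.091     ]
tcp px (np.float64(276.7783363437854), np.float64(271.2778921099495))
```

View pics/w2.png

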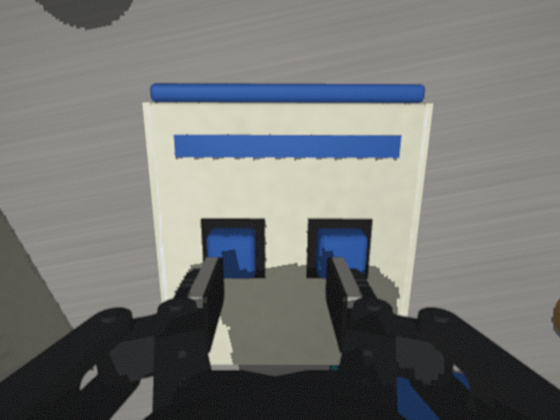

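The wrist view shows the fingers about 6 mm too far along box +y and 4 mm too far forward. I'll correct that, then check before pressing.

>>> move_arm(
  plan=[
    [-0.07,[-0.19,0.32,0],0.02],
    [-0.07,[0,0,0],0],
    [-0.07,[0,0,0],0],
    [-0.07,[0,0,0.2],0],
    [-0.07,[0,0,0],0],
    [-0.07,[0,0,0],0],
    [-0.07,[0,0,0],0],
    [-0.07,[0,0,0],0],
    [-0.07,[0,0,0],0],
    [-0.07,[0,0,0],0],
  ],
)

```text
clock: 4.23
position: [0.5813, -0.1388, 0.1193]
eef_rot: [179.9, -0.8, -10.8]
force: [-0.3, -0.5, -0.3]
grip_width: 0.537
```

```bash
python3 w.py w3; python3 - <<'E'
from h import *
from cell import get_image
for n,r in(("top",(305,155,385,245)),("scene",(180,165,265,245))):
    p=get_image(n)
    x0,y0,x1,y1=r;cv2.imwrite(f"pics/{n}_3.png",cv2.resize(p["color"][y0-20:y1,x0-20:x1+20],None,fx=5,fy=5,interpolation=cv2.INTER_CUBIC))
E
```

```text
4.2333 [ 0.58126068 -0.13880576  0.11929353] [179.92614431  -0.79063321 -10.78364804] [-0.3466194  -0.4825771  -0.31999419] 0.5368709462729033
[272.68436061  89.95920158] [ 137   82  272   17 4559] [ 0.66028189 -0.1519978   0.091     ]
[272.78884377 142.98482582] [ 161  133  224   22 4679] [ 0.63618873 -0.14741291  0.091     ]
[214.27936242 244.42365772] [ 194  231   47   37 1192] [ 0.59016014 -0.10699329  0.091     ]
[326.17935943 247.47758007] [ 305  231   47   44 1405] [ 0.57731372 -0.16496806  0.091     ]
tcp px (np.float64(276.77264662186116), np.float64(271.25420244797))
```

View pics/w3.png

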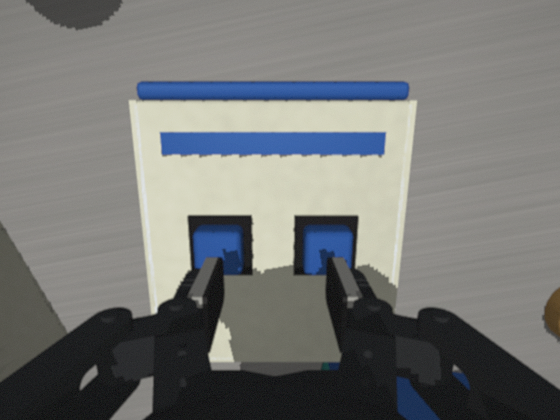

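View pics/scene_3.png

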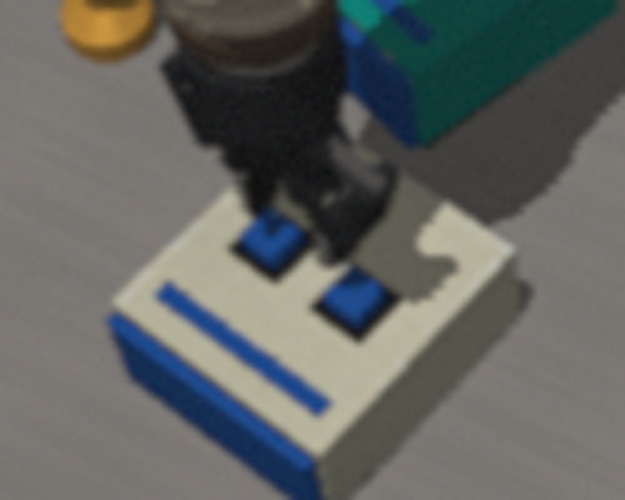

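>>> move_arm(
  plan=[
    [-0.07,[-0.11,-0.1,0],0],
    [-0.07,[0,0,0],0],
    [-0.07,[0,0,0.4],0],
    [-0.07,[0,0,0.3],0],
    [-0.07,[0,0,0.2],0],
    [-0.07,[0,0,0.1],0],
    [-0.07,[0,0,0],0],
    [-0.07,[0,0,0],0],
    [-0.07,[0,0,0],0],
    [-0.07,[0,0,0],0],
  ],
)

```text
clock: 5.22
position: [0.579, -0.1361, 0.096]
eef_rot: [179.9, -0.7, -10.8]
force: [0.7, 0.0, -0.9]
grip_width: 0.538
```

```bash
python3 w.py w4; python3 - <<'E'
from h import *
from cell import get_image
for n,r in(("top",(305,155,385,245)),("scene",(180,165,265,245))):
    p=get_image(n)
    x0,y0,x1,y1=r;cv2.imwrite(f"pics/{n}_4.png",cv2.resize(p["color"][y0-20:y1,x0-20:x1+20],None,fx=5,fy=5,interpolation=cv2.INTER_CUBIC))
E
```

```text
5.2167 [ 0.57902449 -0.13609434  0.09600487] [179.92797662  -0.69678158 -10.78143058] [ 0.72681989  0.04277017 -0.93085137] 0.5375925698714697
[277.01704929  79.24054693] [ 122   70  311   20 5924] [ 0.65994066 -0.15153156  0.091     ]
[277.15503626 140.61031426] [ 149  128  257   26 6205] [ 0.63608016 -0.14708175  0.091     ]
[214.3968386  254.56738769] [ 187  241   54   39 1202] [ 0.59083276 -0.10906375  0.091     ]
[340.71451229 255.35448057] [ 314  241   55   40 1261] [ 0.57949447 -0.16626993  0.091     ]
tcp px (np.float64(276.77278840968575), np.float64(271.2580804296124))
```

View pics/w4.png

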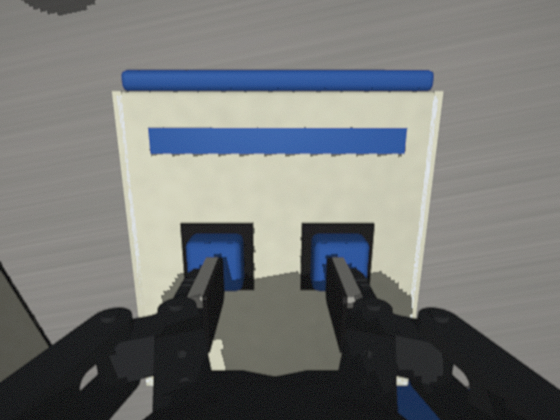

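View pics/scene_4.png

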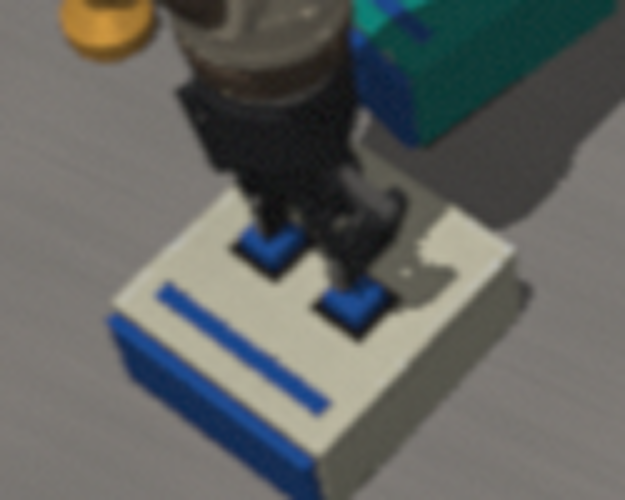

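The keys are centred under the tips: column midpoint 277.6 against TCP column 276.8, and row about 268 against 271. Pressing now.

>>> move_arm(
  plan=[
    [-0.07,[0,0,0.2],0],
    [-0.07,[0,0,0.2],0],
    [-0.07,[0,0,0.15],0],
    [-0.07,[0,0,0.15],0],
    [-0.07,[0,0,0.15],0],
    [-0.07,[0,0,0.1],0],
    [-0.07,[0,0,0.1],0],
    [-0.07,[0,0,0.05],0],
    [-0.07,[0,0,0.05],0],
    [-0.07,[0,0,0.05],0],
  ],
)

```text
clock: 6.2
position: [0.5799, -0.1363, 0.0792]
eef_rot: [179.9, -1.2, -10.8]
force: [-3.3, 1.2, 9.3]
grip_width: 0.535
```

```bash
python3 w.py w5; python3 - <<'E'
from h import *
from cell import get_image
for n,r in(("scene",(180,165,265,245)),):
    p=get_image(n)
    x0,y0,x1,y1=r;cv2.imwrite(f"pics/{n}_5.png",cv2.resize(p["color"][y0-20:y1+20,x0-20:x1+20],None,fx=5,fy=5,interpolation=cv2.INTER_CUBIC))
E
```

```text
6.2 [ 0.57990252 -0.13630992  0.07916958] [179.91327388  -1.15967781 -10.78117437] [-3.3407466   1.2493969   9.34539257] 0.535001518051732
[275.86433902  50.59408316] [ 102   40  351   22 7504] [ 0.66848907 -0.15265422  0.091     ]
[277.42209558 145.11255019] [ 135  132  286   28 7721] [ 0.63622551 -0.14712306  0.091     ]
[212.29233871 260.25705645] [183 249  56  33 992] [ 0.59549987 -0.11218989  0.091     ]
[343.78012879 261.63569457] [ 316  249   57   39 1087] [ 0.58473243 -0.16520601  0.091     ]
tcp px (np.float64(276.77254992633976), np.float64(271.2396781708342))
```

View pics/w5.png

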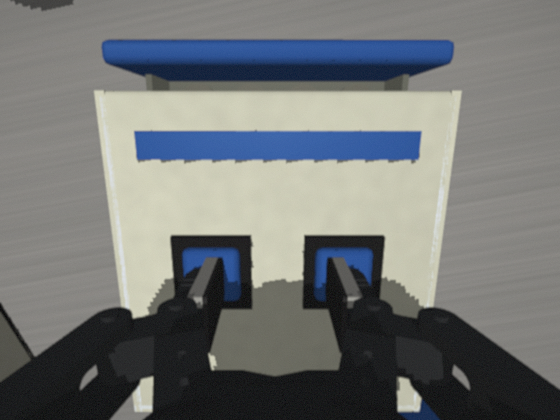

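View pics/scene_5.png

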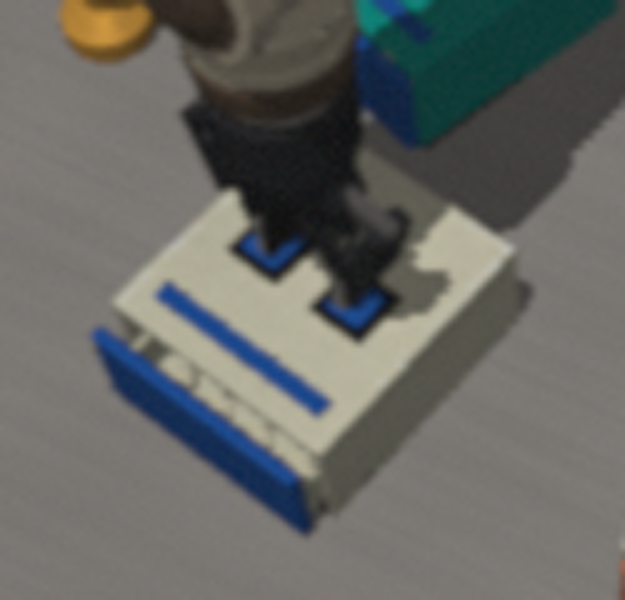

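The drawer is sliding out and the vertical force is 9.3 N, so both keys are nearly fully down. I'll keep holding.

>>> move_arm(
  plan=[
    [-0.07,[0,0,0.06],0],
    [-0.07,[0,0,0.06],0],
    [-0.07,[0,0,0.06],0],
    [-0.07,[0,0,0.06],0],
    [-0.07,[0,0,0.06],0],
    [-0.07,[0,0,0.06],0],
    [-0.07,[0,0,0.06],0],
    [-0.07,[0,0,0.06],0],
    [-0.07,[0,0,0.06],0],
    [-0.07,[0,0,0.06],0],
  ],
)

```text
clock: 7.13
position: [0.5799, -0.1363, 0.0788]
eef_rot: [179.9, -1.7, -10.8]
force: [-5.2, 1.1, 11.5]
grip_width: 0.537
```

>>> move_arm(
  plan=[
    [-0.07,[-0.02,0,0.06],0],
    [-0.07,[-0.02,0,0.06],0],
    [-0.07,[-0.02,0,0.06],0],
    [-0.07,[-0.02,0,0.06],0],
    [-0.07,[-0.02,0,0.06],0],
    [-0.07,[-0.02,0,0.06],0],
    [-0.07,[-0.02,0,0.06],0],
    [-0.07,[-0.02,0,0.06],0],
    [-0.07,[-0.02,0,0.06],0],
    [-0.07,[-0.02,0,0.06],0],
  ],
)

```text
clock: 7.97
position: [0.5799, -0.1363, 0.0789]
eef_rot: [179.9, -2.7, -10.8]
force: [-2.9, 0.2, 10.2]
grip_width: 0.533
```

>>> move_arm(
  plan=[
    [-0.07,[-0.02,0,0.06],0],
    [-0.07,[-0.02,0,0.06],0],
    [-0.07,[-0.02,0,0.06],0],
    [-0.07,[-0.02,0,0.06],0],
    [-0.07,[-0.02,0,0.06],0],
    [-0.07,[-0.02,0,0.06],0],
    [-0.07,[-0.02,0,0.06],0],
    [-0.07,[-0.02,0,0.06],0],
    [-0.07,[-0.02,0,0.06],0],
    [-0.07,[-0.02,0,0.06],0],
  ],
)

```text
clock: 8.8
position: [0.58, -0.1363, 0.0791]
eef_rot: [179.9, -3.7, -10.8]
force: [-2.9, 0.6, 11.0]
grip_width: 0.535
```

```bash
cat > d.py <<'E'
import sys
from h import *
from cell import get_image,readout
s=readout.sense();print(s["clock"],s["position"],s["force"])
for n,r in(("top",(305,155,385,245)),("scene",(180,165,265,245))):
    p=get_image(n);print([(c,st,atz(p,*c,.071)) for c,st in blobs(p["color"],(r[0]-15,r[1]-40,r[2]+10,r[3]+20),lo=(100,120,110))])
    a=np.radians(-10.8);ex=np.array([np.cos(a),np.sin(a),0]);ey=np.array([-np.sin(a),np.cos(a),0])
    im=p["color"].copy()
    for q in(.090,.140):
      for yy in(-.073,.073):
        u,v=proj(p,np.array([.5792,-.1364,.071])+ex*q+ey*yy);print(n,q,yy,u,v)
        cv2.circle(im,(int(round(u)),int(round(v))),0,(0,0,255) if q<.1 else (0,255,0),-1)
    x0,y0,x1,y1=r;cv2.imwrite(f"pics/{n}_{sys.argv[1]}.png",cv2.resize(im[y0-45:y1+20,x0-20:x1+20],None,fx=4,fy=4,interpolation=cv2.INTER_NEAREST))
E
python3 w.py w6; python3 d.py 6
```

```text
8.8 [ 0.58001144 -0.13631726  0.07908001] [179.86914103  -3.7381696  -10.76221829] [-2.93298226  0.63006732 11.03833387] 0.5347554390764468
[277.20709818 145.63489258] [ 138  132  280   28 7354] [ 0.63549372 -0.14688715  0.091     ]
[213.92878049 262.05658537] [ 183  249   56   42 1025] [ 0.59401596 -0.11246035  0.091     ]
[342.16802906 263.17983651] [ 316  249   56   47 1101] [ 0.58357346 -0.1644028   0.091     ]
tcp px (np.float64(276.7698027187984), np.float64(271.1392718587746))
8.85 [ 0.57998951 -0.13630792  0.07904233] [-3.32512401  0.71791857 10.08358855]
[(array([336.63953488, 144.96511628]), array([34, 27, 26,  7, 86], dtype=int32), array([ 0.71788623, -0.12255681,  0.071     ])), (array([331.22666667, 175.10666667]), array([33, 57, 17,  7, 75], dtype=int32), array([ 0.64305675, -0.10944702,  0.071     ]))]
top 0.09 -0.073 378.9962079129382 171.4805884033489
top 0.09 0.073 319.738528446627 159.39735533198908
top 0.14 -0.073 382.5787853944725 151.70336364935002
top 0.14 0.073 323.66916661550874 139.73951808993746
[(array([252.14285714, 132.51428571]), array([83,  5,  9,  7, 35], dtype=int32), array([ 0.33563687, -0.18007489,  0.071     ])), (array([207.95652174, 214.33043478]), array([ 27,  77,  33,  25, 115], dtype=int32), array([ 0.63583113, -0.14744695,  0.071     ])), (array([188.39759036, 236.47590361]), array([  3,  96,  41,  32, 166], dtype=int32), array([ 0.71469994, -0.15726286,  0.071     ]))]
scene 0.09 -0.073 179.80371409913988 207.97123367366427
scene 0.09 0.073 220.27688719548743 238.26569389681885
scene 0.14 -0.073 166.32053395761505 220.86162230389778
scene 0.14 0.073 206.9747217542025 252.28528460361315
```

View pics/w6.png

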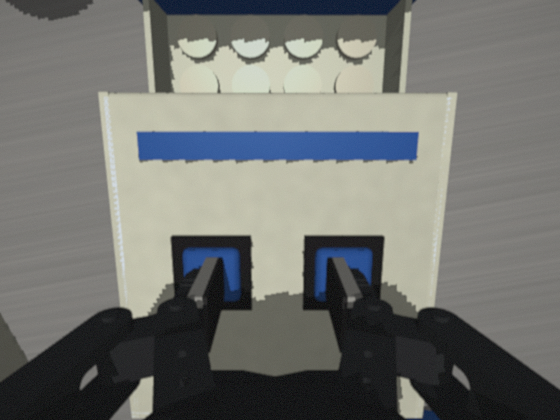

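View pics/top_6.png

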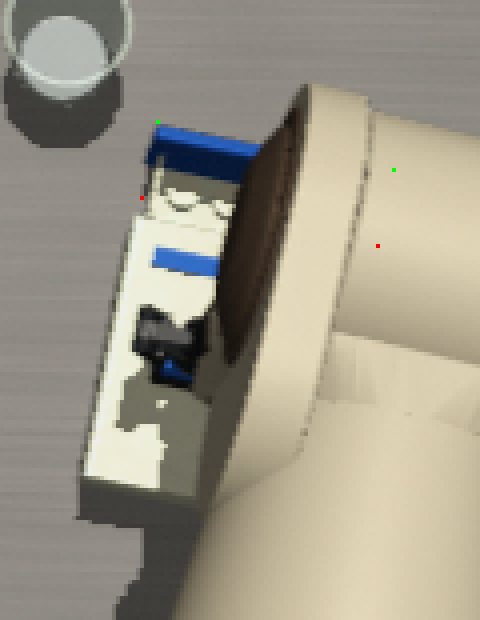

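>>> move_arm(
  plan=[
    [-0.07,[0.02,0,0.06],0],
    [-0.07,[0.02,0,0.06],0],
    [-0.07,[0.02,0,0.06],0],
    [-0.07,[0.02,0,0.06],0],
    [-0.07,[0.02,0,0.06],0],
    [-0.07,[0.02,0,0.06],0],
    [-0.07,[0.02,0,0.06],0],
    [-0.07,[0.02,0,0.06],0],
    [-0.07,[0.02,0,0.06],0],
    [-0.07,[0.02,0,0.06],0],
  ],
)

```text
clock: 9.78
position: [0.5801, -0.1363, 0.079]
eef_rot: [179.9, -3.8, -10.7]
force: [-7.3, 1.4, 12.8]
grip_width: 0.532
```

```bash
python3 w.py w7; python3 d.py 7
```

```text
9.7833 [ 0.58013977 -0.13634436  0.07897961] [179.86134203  -3.78485257 -10.73989427] [-7.26211321  1.4455978  12.84693231] 0.5316931437236214
[277.39261064 145.75639464] [ 138  133  280   27 7389] [ 0.63555965 -0.14695043  0.091     ]
[214.03018109 262.52012072] [183 250  55  41 994] [ 0.59395265 -0.11249811  0.091     ]
[342.3662512  263.41131352] [ 316  250   56   46 1043] [ 0.58362398 -0.16447834  0.091     ]
tcp px (np.float64(276.770733788621), np.float64(271.1381358854643))
9.8333 [ 0.58013107 -0.13637519  0.0789585 ] [-7.35999769  2.40113304 13.54185821]
[(array([336.63953488, 144.96511628]), array([34, 27, 26,  7, 86], dtype=int32), array([ 0.71788623, -0.12255681,  0.071     ])), (array([331.22666667, 175.10666667]), array([33, 57, 17,  7, 75], dtype=int32), array([ 0.64305675, -0.10944702,  0.071     ]))]
top 0.09 -0.073 378.9962079129382 171.4805884033489
top 0.09 0.073 319.738528446627 159.39735533198908
top 0.14 -0.073 382.5787853944725 151.70336364935002
top 0.14 0.073 323.66916661550874 139.73951808993746
[(array([252.23529412, 132.52941176]), array([83,  5,  9,  7, 34], dtype=int32), array([ 0.33556067, -0.1798    ,  0.071     ])), (array([207.77391304, 214.16521739]), array([ 27,  77,  33,  25, 115], dtype=int32), array([ 0.63562616, -0.14814746,  0.071     ])), (array([188.31515152, 236.4       ]), array([  3,  96,  41,  32, 165], dtype=int32), array([ 0.71461495, -0.1575727 ,  0.071     ]))]
scene 0.09 -0.073 179.80371409913988 207.97123367366427
scene 0.09 0.073 220.27688719548743 238.26569389681885
scene 0.14 -0.073 166.32053395761505 220.86162230389778
scene 0.14 0.073 206.9747217542025 252.28528460361315
```

>>> move_arm(
  plan=[
    [-0.07,[0.02,0,0.06],0],
    [-0.07,[0.02,0,0.06],0],
    [-0.07,[0.02,0,0.06],0],
    [-0.07,[0.02,0,0.06],0],
    [-0.07,[0.02,0,0.06],0],
    [-0.07,[0.02,0,0.06],0],
    [-0.07,[0.02,0,0.06],0],
    [-0.07,[0.02,0,0.06],0],
    [-0.07,[0.02,0,0.06],0],
    [-0.07,[0.02,0,0.06],0],
  ],
)

```text
clock: 10.77
position: [0.5801, -0.1364, 0.079]
eef_rot: [179.9, -3.8, -10.7]
force: [-8.6, 1.3, 12.6]
grip_width: 0.533
```

```bash
python3 w.py w8; python3 d.py 8
```

```text
10.7667 [ 0.58013768 -0.13635005  0.07899042] [179.85943542  -3.82568734 -10.7242593 ] [-8.56312269  1.32026719 12.59981347] 0.532860793103416
[277.39756428 145.75899865] [ 138  133  280   27 7390] [ 0.6355494  -0.14694085  0.091     ]
[214.03018109 262.48289738] [183 249  55  42 994] [ 0.59394572 -0.1124971   0.091     ]
[342.33269962 263.48098859] [ 316  250   56   47 1052] [ 0.58358581 -0.16446527  0.091     ]
tcp px (np.float64(276.7713004815444), np.float64(271.13708481043494))
10.8167 [ 0.58013362 -0.13631619  0.07894113] [-8.25660554  1.59266806 13.03454672]
[(array([336.79310345, 144.97701149]), array([34, 27, 27,  7, 87], dtype=int32), array([ 0.71786311, -0.1229309 ,  0.071     ])), (array([331.22666667, 175.10666667]), array([33, 57, 17,  7, 75], dtype=int32), array([ 0.64305675, -0.10944702,  0.071     ]))]
top 0.09 -0.073 378.9962079129382 171.4805884033489
top 0.09 0.073 319.738528446627 159.39735533198908
top 0.14 -0.073 382.5787853944725 151.70336364935002
top 0.14 0.073 323.66916661550874 139.73951808993746
[(array([252.18181818, 132.48484848]), array([83,  5,  9,  6, 33], dtype=int32), array([ 0.33548316, -0.18002667,  0.071     ])), (array([207.86206897, 214.27586207]), array([ 27,  77,  33,  25, 116], dtype=int32), array([ 0.63580517, -0.14775892,  0.071     ])), (array([188.34337349, 236.43373494]), array([  3,  96,  41,  32, 166], dtype=int32), array([ 0.71466271, -0.15745427,  0.071     ]))]
scene 0.09 -0.073 179.80371409913988 207.97123367366427
scene 0.09 0.073 220.27688719548743 238.26569389681885
scene 0.14 -0.073 166.32053395761505 220.86162230389778
scene 0.14 0.073 206.9747217542025 252.28528460361315
```

View pics/scene_8.png

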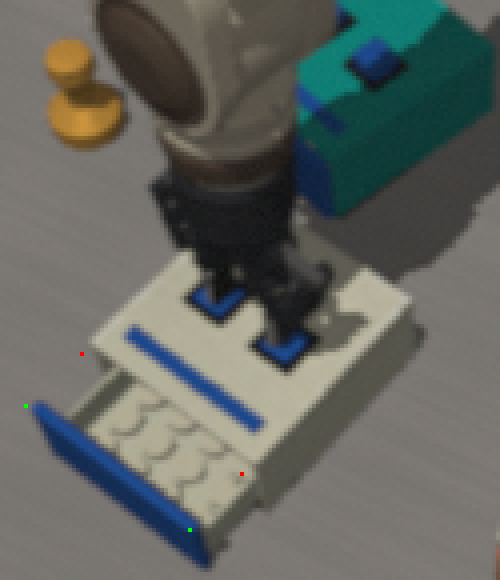

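The drawer front hasn't moved in the 2 s since 8.8 s and sits at the 140 mm mark. Releasing straight up.

>>> move_arm(
  plan=[
    [-0.07,[0,0,-0.3],0],
    [-0.07,[0,0,-0.5],0],
    [-0.07,[0,0,-0.7],0],
    [-0.07,[0,0,-1],0],
    [-0.07,[0,0,-1],0],
    [-0.07,[0,0,-1],0],
    [-0.07,[0,0,-1],0],
    [-0.07,[0,0,-1],0],
    [-0.07,[0,0,-1],0],
    [-0.07,[0,0,-1],0],
  ],
)

```text
clock: 11.75
position: [0.5661, -0.1331, 0.2513]
eef_rot: [179.9, -3.4, -10.7]
force: [0.4, 0.7, -0.4]
grip_width: 0.539
```

>>> move_arm(
  plan=[
    [-0.07,[-1,0,-0.3],0],
    [-0.07,[-1,0,-0.3],0],
    [-0.07,[-1,0,0],0],
    [-0.07,[-1,0,0],0],
    [-0.07,[-1,0,0],0],
    [-0.07,[-1,0,0],0],
    [-0.07,[-0.5,0,0],0],
    [-0.07,[0,0,0],0],
    [-0.07,[0,0,0],0],
    [-0.07,[0,0,0],0],
  ],
)

```text
clock: 12.58
position: [0.4336, -0.108, 0.2605]
eef_rot: [179.9, -3.7, -10.7]
force: [-0.5, 0.2, 0.1]
grip_width: 0.535
```

```bash
python3 w.py w9; python3 d.py 9; python3 - <<'E'
from cell import get_image;import cv2
cv2.imwrite("pics/scene9f.png",get_image("scene")["color"])
E
```

```text
12.5833 [ 0.43360334 -0.1079899   0.26049774] [179.85623809  -3.72718303 -10.72313242] [-0.51594564  0.18376435  0.14903979] 0.5351914666155437
[240.7588047   31.35538954] [226  16  30  32 937] [ 0.58348646 -0.10678573  0.091     ]
[311.31595745  31.43617021] [297  16  30  32 940] [ 0.57233786 -0.16526439  0.091     ]
[393.72245179 193.76997245] [ 324  178  142   33 1452] [ 0.42126779 -0.21779658  0.091     ]
[390.56245539 221.80942184] [ 332  207  119   30 1401] [ 0.39507733 -0.21178888  0.091     ]
[410.94012945 285.26375405] [397 272  29  28 618] [ 0.32710957 -0.224066    0.091     ]
tcp px (np.float64(276.7716189350039), np.float64(271.14095447238105))
12.6333 [ 0.43378637 -0.10802637  0.2604017 ] [ 0.58219604  0.74783703 -0.29459169]
[(array([352.41176471, 148.22058824]), array([ 34,  27,  58,  14, 204], dtype=int32), array([ 0.71043591, -0.1609495 ,  0.071     ])), (array([347.46929825, 178.40789474]), array([ 33,  57,  49,  14, 228], dtype=int32), array([ 0.63562989, -0.14863079,  0.071     ])), (array([331.27192982, 198.35087719]), array([ 36,  78,  12,  12, 114], dtype=int32
[... 704 characters left out ...]
ray([44, 62, 10, 10, 62], dtype=int32), array([ 0.56733452, -0.1723688 ,  0.071     ])), (array([230.24590164, 203.24590164]), array([60, 74, 11, 10, 61], dtype=int32), array([ 0.57898079, -0.1123223 ,  0.071     ])), (array([207.86956522, 214.23478261]), array([ 27,  77,  33,  25, 115], dtype=int32), array([ 0.63568953, -0.14780815,  0.071     ])), (array([188.225  , 236.31875]), array([  3,  96,  41,  32, 160], dtype=int32), array([ 0.71452621, -0.15790879,  0.071     ]))]
scene 0.09 -0.073 179.80371409913988 207.97123367366427
scene 0.09 0.073 220.27688719548743 238.26569389681885
scene 0.14 -0.073 166.32053395761505 220.86162230389778
scene 0.14 0.073 206.9747217542025 252.28528460361315
```

View pics/scene9f.png

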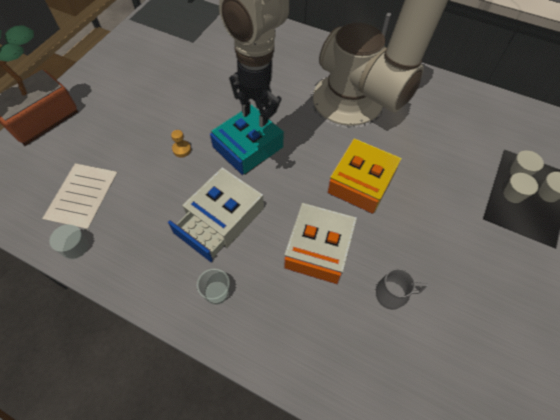

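View pics/w9.png

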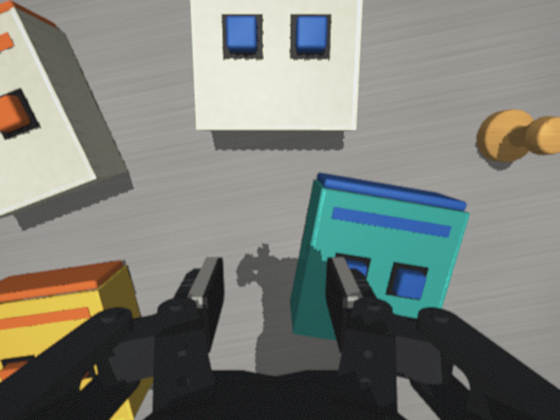

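```bash
python3 - <<'E'
from cell import workorder
print(workorder.sign_off())
E
```

```text
the job is handed in; nothing more can be done
None
```

The blue cleaning-tablet drawer is fully open and the job is handed in, at about 12.7 s on the robot's clock. I pressed both keys on the white box with blue keys together, one half-open fingertip on each. I held them about 4.5 s, until the drawer had stood still for 2 s, then lifted straight off and backed away.

**Last checks:**
- **Drawer:** its front moved 19.7 pixel rows in the top view, where 50 mm of travel predicts 19.8.
- **Keys:** both are back within 0.1 px (top view) and 0.15 px (scene view) of where they started.
- **Everything else:** by eye in the scene picture, the orange box is still shut and the jug, tamper and glass look unmoved. I did not measure these.
- **Contact:** the force on the tool is about zero, with the fingertips 0.26 m above the counter.

**Things that were off:**
- **Tilt:** the tool tilted about 4° while holding the keys, with a sideways force of up to 8.6 N. The vertical force was about 13 N at most in my readings.
- **Key position:** the top and scene cameras differed by about 4 mm on where the keys were, so I used the wrist camera to settle it.

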